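Slide the potted seedling up to the plant camera

TASK

Bring the potted seedling on the imaging slide up to the camera: press the carriage's red lock button with a fingertip, keep it held down while you slide the carriage all the way to the end stop on the camera side, then let the button up so that the carriage locks there. Move it smoothly so that the plant is not jolted, do not touch the pot itself, and leave everything else on the bench where it is.

Things in the scene. Friction and masses are not known exactly. Their poses are not given: they have to be found in the camera images.
- slide: Imaging slide, fixed to the bench: dark base plate 180 mm (its x) by 740 mm (its y), 12 mm thick, with two steel guide shafts, an aluminium carriage and, at the +y end, a camera with a white ring light on a column 230 mm high. Origin on the bench surface midway between the shafts; y runs along the shafts towards the camera, z up. The base reaches from y = -240 to +500 mm.
- carriage (a joint): Carriage position along the slide's y, m: 0 at the stop away from the camera, 0.200 at the camera-side stop (rubber bumpers); starts at 0 to 0.04. Aluminium plate 150 (x) by 260 mm (y), top 50 mm above the bench. Clamped wherever it stands while the lock button is up (resists over 20 N); with the button down it runs with 2 to 3 N of drag. It cannot be lifted off.
- lock_button (a joint): How far the lock button is pressed straight down, in m: 0 up (carriage clamped), 0.008 fully down. A spring raises it: about 5 N to start it, about 7 N fully down. The clamp lets go in the first 1 to 2 mm; press the button at least 3 mm to hold it surely.
- button_top (a point): Centre of the top of the red lock button, on the carriage's end away from the camera. Cap 36 (slide x) by 30 mm (slide y), top 92 mm above the bench when up, 14 mm above its black housing (56 by 68 mm). On its camera side a black thumb rest, 52 mm wide, 8 mm thick, rises 14 mm above the cap, its face 18 mm from the cap's centre: a finger on the button can push it. The pot's centre is 115 to 175 mm away.
- drip_tray_mid (a point): Centre of the inner floor of the white drip tray fixed on the carriage, 53 mm above the bench: the tray measures 90 (slide x) by 118 mm (slide y) inside, its rim stands 9 mm above its floor. The seedling's pot stands in it. This point is 145 mm from the button's centre towards the camera.
- seedling: Black plant pot with grass seedlings, standing loose in the drip tray on the carriage. Origin at the centre of its underside, z up its axis. 85 mm high, 62 mm across at the foot, 85 mm at the rim; soft leaves up to 120 mm above the rim. Not to be touched.
- jar: Bystander, loose: clear glass jar with a blue cap, 68 mm across, 125 mm high, beside the slide on the robot's side. Origin at the centre of its underside.
- pipette: Bystander, loose: white and blue pipette, 253 mm long and up to 40 mm wide, lying beside the slide on the robot's side. Origin under the middle of its length; x points along it to the tip.
- sprayer: Bystander, loose: white spray bottle with a purple head, 68 mm across, 178 mm high, near the camera on the robot's side. Origin at the centre of its underside.
- tip_box: Bystander, loose: blue box with a clear lid, 85 by 120 by 57 mm, on the far side of the slide. Origin at the centre of its underside.
- pot0: Bystander, loose: black pot with grass seedlings (85 mm high, 85 mm across, leaves up to 120 mm above the rim) in the black tray to the robot's right. Origin at the centre of its underside.
- pot1: Bystander, as pot0, in the same tray.
- pot2: Bystander, as pot0, in the same tray.

How it is judged:
On the way, in this order (a step that is already met when the one before it is completed fails the run):
1. the lock button is pressed down (value of joint lock_button above 0.002 m), for 0.05 s.
2. the carriage is at the camera-side end stop with the button still held down (value of joint carriage above 0.196 m and value of joint lock_button above 0.0015 m), for 0.05 s.
At the end, for the whole second after the job is handed in: The carriage stands within 4 mm of the camera-side end stop, at rest; the lock button is up again (within 1 mm), so the carriage is clamped; the seedling's pot stands upright (within 0.12 rad) on the floor of the drip tray (within 40 mm of its centre) (value of joint carriage between 0.196 and 0.203 m and not (velocity of joint carriage above 0.01 m/s) and value of joint lock_button below 0.001 m and distance between seedling and drip_tray_mid below 0.04 m and height (world z) of seedling below 0.058 m and angle between seedling's own z axis and vertical below 0.12 rad); the robot touches nothing.
It fails at once if the robot touched the seedling's pot (over 0.5 N) (contact force between any of the fingers, the arm and seedling above 0.5 N).
It fails at once if the seedling's pot was lifted, tipped or thrown from the drip tray (distance between seedling and drip_tray_mid above 0.045 m or height (world z) of seedling above 0.063 m or angle between seedling's own z axis and vertical above 0.2 rad).
It fails at once if the lock button was up while the carriage was between its start and the end stop (moved over 20 mm, still over 10 mm to go) (distance of drip_tray_mid from where it was at the start of the episode above 0.02 m and value of joint carriage below 0.19 m and value of joint lock_button below 0.0007 m).
It fails at once if the carriage was jolted: faster than 0.35 m/s (velocity of joint carriage above 0.35 m/s).
It fails at once if a bystander was moved by over 20 mm or tipped (distance of any of jar, pipette, sprayer, tip_box, pot0, pot1, pot2 from where it was at the start of the episode above 0.02 m or angle between any of jar, pipette, sprayer, tip_box, pot0, pot1, pot2's own z axis and vertical above 0.3 rad).
It also fails if it takes over 35 s, if anything falls off the work surface, if the arm or the gripper's body presses on something with over 40 N, if the wrist force passes 120 N, or if a joint passes its speed limit or range.

ROBOT

A 6-joint arm with a two-finger parallel gripper is mounted at the origin on the work surface. World frame = base frame: x ahead of the robot, y to its left, z up, the work surface at z = 0. Lengths are in m, angles in rad, forces in N, time in s.
With the tool pointing down it reaches from about 0.25 to 0.775 m from the base axis. Payload 4 kg.
Tool frame: the origin (TCP) lies at the very end of the fingers, on their centre line; the grasp point (between the pads) lies 19 mm behind it; z points along the fingers, y is the line along which they close (so a half turn about z gives the same grasp; the last joint's range is limited). The gripper opens to 94 mm and grips with 3 to 60 N. Pads are 16 mm wide; open, the fingers measure 119 mm over their backs; the gripper's body (75 mm by 177 mm) begins 78 mm behind the grasp point.
Start: joints at [-1.249, 0.087, 1.371, -0, 1.684, -0.103], TCP at [0.227, -0.501, 0.206] pointing down, gripper open.
Joint ranges: [-3.1, 3.1], [-0.76, 2.03], [0.27, 2.55], [-1.08, 4.22], [0.17, 2.65], [-2.57, 2.57]. Speed limits (rad/s): [2.79, 2.79, 3.14, 3.14, 3.14, 3.14].

INTERFACE

Orientations are given as [roll, pitch, yaw] about the fixed x, y, z axes, in that order (R = Rz(yaw) Ry(pitch) Rx(roll)).
In Python, from bench import robot gives the robot as it stands. The module is installed in compiled form; this text tells all that it offers.
- The arm moves only by the tool move_arm, never from a script. Its argument "deltas" is one flat list of numbers, 7 for each row, row after row: the turn, a rotation vector about the tool's x, y, z in rad, then the shift along the tool's x, y, z in cm, then the closure, from -1 (fully open) to 1 (shut). A call has 1 to 8 rows; each row is the pose to reach, as a shift and turn from the pose commanded when the call began, along the tool's axes at that moment; what a row does not reach only later rows make up. A row lasts 1/10 s, in which the tool goes at most 50 mm and 8.59 degrees, less where a joint would pass 70% of its speed; a pose out of reach is approached as far as the arm can. A call with a gripper value outside its range is refused whole. The fingers move at their own pace and stop on an object; the grip force is fixed at half the most. Time passes only in rows, so rows that repeat a pose let the fingers close. It gives the time, the measured TCP pose, the force, the opening and the grip force at its end, in the units of the state.
- robot.get_obs(): the state, without advancing time (a new reading comes with each control period).
- robot.snapshot(name): name is "side" or "top" or "wrist"; returns a dict with "image" (384x512x3 uint8, red, green, blue), "depth" (384x512 float32, m along the optical axis (not along the pixel's ray), 0 where there is no reading), "fov_y" (degrees; the focal length in pixels is half the picture's height over the tangent of half this angle, whatever the lens; pixels are square), "cx", "cy" (the principal point, pixels), "origin" and "orientation" of the camera in the world; the wrist camera has in their place "T_tool_cam" (4x4, takes a point from camera to tool coordinates, whose origin is the TCP and whose axes are the flange's). Camera axes: x right, y up, looking along -z (the intrinsics and any distortion apply to the point x, -y, -z); pixel columns grow to the right and rows downward; lengths in m; the calibration is good to about 2 mm. A picture is of the moment at which its call begins: read the wrist's pose just before it.
- robot.close_job(): hands the job in; it is judged then, once.
The state is a dict: "time": time; "joint_positions": joint angles; "qvel": joint speeds; "joint_torque": joint torques, N m; "tool_pos": TCP position; "ee_rot": TCP orientation; "wrist_force": force on the tool from outside, world axes, zero at the start; "wrist_torque": the same for the moment, N m; "width": finger opening in m; "finger_force": force on a finger pad.
Only numpy, scipy, OpenCV 4.12 (cv2) and the standard library are available. Lean on these libraries where they do the work, as an engineer would, in place of code of your own. Each camera call takes 0.05 s, during which the arm holds its last target. There are 200 camera calls.

## Working session

There is one attempt and no reset: what is moved stays moved. The work goes in short steps, Python scripts to look and compute and a tool call to move; the robot and the scene stay as the last step left them, time stands still between calls to the robot, and variables do not carry over. Pictures are saved under pics/ and viewed, at most 10 in all, crops included, and the job is handed in when it is done.

Besides the shell and the picture viewer there is one more tool, called after "Request:" as name(argument=value, ...) on one line, values as JSON. move_arm: Moves the arm, as the interface text tells. Its arguments: {"type":"object","properties":{"deltas":{"type":"array","items":{"type":"number"}}},"required":["deltas"]}

```bash
mkdir -p pics; cat > h.py <<'E'
import numpy as np,cv2
from bench import robot
from scipy.spatial.transform import Rotation as R
def snap(n):
    o=robot.get_obs(); s=robot.snapshot(n); s['obs']=o
    return s
def cam(s):
    if 'origin' in s:
        q=np.array(s['orientation'],float)
        M=q if q.shape==(3,3) else (R.from_euler('xyz',q).as_matrix() if q.size==3 else None)
        return np.array(s['origin']),M
    o=s['obs']; T=np.eye(4);T[:3,:3]=R.from_euler('xyz',o['ee_rot']).as_matrix();T[:3,3]=o['tool_pos']
    T=T@np.array(s['T_tool_cam']); return T[:3,3],T[:3,:3]
def pts(s,u,v,z=None):
    u=np.asarray(u,float);v=np.asarray(v,float)
    f=192/np.tan(np.radians(s['fov_y'])/2); c,M=cam(s)
    d=np.stack([(u-s['cx'])/f,-(v-s['cy'])/f,-np.ones_like(u)],-1)@M.T
    if z is None: k=s['depth'][v.astype(int),u.astype(int)]
    else: k=(z-c[2])/d[...,2]
    return c+d*k[...,None]
E
python3 - <<'E'
from h import *
for n in ('top','side'):
    s=snap(n); cv2.imwrite(f'pics/{n}0.png',s['image'][...,::-1])
    print(n,[ (k,s[k]) for k in s if k not in('image','depth','obs')])
    h=cv2.cvtColor(s['image'],cv2.COLOR_RGB2HSV)
    m=(((h[...,0]<6)|(h[...,0]>174))&(h[...,1]>150)&(h[...,2]>80)).astype(np.uint8)
    N,l,st,ce=cv2.connectedComponentsWithStats(m)
    for i in range(1,N):
        if st[i,4]>15:
            v,u=np.where(l==i); P=pts(s,u,v); print(st[i],ce[i],np.median(P,0),pts(s,[ce[i][0]],[ce[i][1]],.092))
print(robot.get_obs())
E
```

```text
top [('fov_y', 50.64555743410726), ('cx', 253.97795548528728), ('cy', 196.38784950335545), ('origin', array([ 0.41721098, -0.07636397,  1.25838595])), ('orientation', array([ 0.10680215, -0.00442775, -1.56132719]))]
[259 192  12  13 118] [264.66101695 198.18644068] [ 0.5377086  -0.11209486  0.09253138] [[ 0.53738333 -0.11126676  0.092     ]]
side [('fov_y', 50.40750331683524), ('cx', 259.6421394372999), ('cy', 183.56319794041582), ('origin', array([0.05576752, 0.70616637, 0.90397833])), ('orientation', array([ 0.8542025 , -0.00605566, -2.58790508]))]
[262 176  12  11  82] [267.40243902 180.67073171] [ 0.52745078 -0.11596094  0.09147753] [[ 0.52874783 -0.11338837  0.092     ]]
{'time': 0.1, 'joint_positions': array([-1.24907420e+00,  8.78991578e-02,  1.37209556e+00, -1.66752323e-05,
        1.68362460e+00, -1.03105546e-01]), 'qvel': array([ 0.00091976, -0.00408371, -0.00410944,  0.00095296, -0.0005977 ,
        0.00013296]), 'joint_torque': array([ 1.69767318e-03, -3.41253948e+01, -3.03299832e+01,  7.20144762e-02,
        3.04495264e-02, -8.41799420e-05]), 'tool_pos': array([ 0.22651802, -0.50063666,  0.20441521]), 'ee_rot': array([-3.13957504e+00, -1.92105585e-04,  4.24825620e-01]), 'wrist_force': array([ 0.30166963, -0.38397222,  0.15661287]), 'wrist_torque': array([-0.00936017,  0.01088956,  0.01359125]), 'finger_force': 0.0, 'width': 0.09400017035614461}
```

View pics/top0.png

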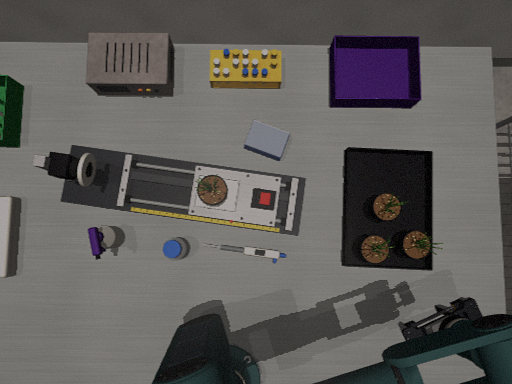

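View pics/side0.png

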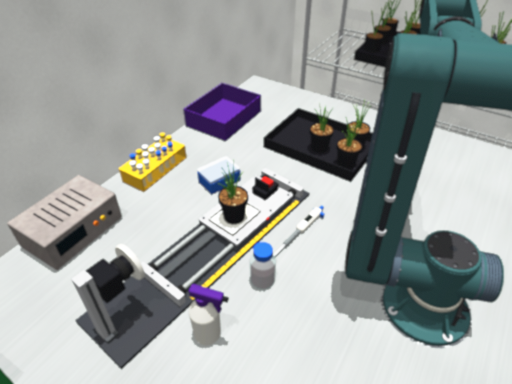

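The top view shows the button at (264,198) and the pot at (211,190). The camera is at the left (85,170), so the slide runs left in the image. The side view agrees: button at (267,181), pot to its camera side. Both rays give the button at about (0.533, -0.112, 0.092). Next I need the slide's yaw.

```bash
python3 - <<'E'
from h import *
s=snap('top'); h=cv2.cvtColor(s['image'],cv2.COLOR_RGB2HSV)
m=((h[...,0]>18)&(h[...,0]<35)&(h[...,1]>140)&(h[...,2]>80)); m[:140]=0
v,u=np.where(m); P=pts(s,u,v,.013)[:,:2]; print(len(u),u.min(),u.max(),np.median(pts(s,u,v)[:,2]))
vx,vy,x0,y0=cv2.fitLine(P.astype(np.float32),cv2.DIST_HUBER,0,.01,.01).ravel()
d=np.array([vx,vy])*np.sign(vy); print('dir',d,'yaw',np.arctan2(d[1],d[0]))
b=np.array([.533,-.112]);print('perp btn from strip',np.cross(d,b-[x0,y0]))
for px in [(387,207),(375,250),(417,245),(211,190),(175,248),(262,140)]: print(px,pts(s,[px[0]],[px[1]])[0].round(3))
w=snap('wrist'); print(w['T_tool_cam'],w['fov_y'])
E
```

```text
525 131 424 0.013018517443483812
dir [0.12900618 0.9916438 ] yaw 1.4414296
perp btn from strip -0.07678484691210351
(387, 207) [ 0.513 -0.455  0.121]
(375, 250) [ 0.392 -0.422  0.11 ]
(417, 245) [ 0.407 -0.551  0.085]
(211, 190) [0.555 0.04  0.134]
(175, 248) [0.393 0.137 0.126]
(262, 140) [ 0.717 -0.103  0.06 ]
[[ 1.52290034e-04  9.57383662e-01  2.88819148e-01  8.43508244e-02]
 [ 9.99999693e-01  7.62688243e-05 -7.80102409e-04 -2.63616387e-04]
 [-7.68885198e-04  2.88819178e-01 -9.57383356e-01 -1.79251323e-01]
 [ 0.00000000e+00  0.00000000e+00  0.00000000e+00  1.00000000e+00]] 69.49178531604149<stdin>:7: DeprecationWarning: Arrays of 2-dimensional vectors are deprecated. Use arrays of 3-dimensional vectors instead. (deprecated in NumPy 2.0)
```

Request:
move_arm(deltas=[0,0,0,0,0,-4,1,0,0,0,0,0,-8,1,0,0,0,0,0,-10,1,0,0,0,0,0,-10,1])

```text
time: 0.6
tool_pos: [0.2271, -0.5024, 0.3096]
ee_rot: [3.134, 0.001, 0.425]
wrist_force: [-0.2, -0.1, 0.5]
width: 0.0652
finger_force: 0.0
```

Request:
move_arm(deltas=[0,0,-0.06,1.3,-0.7,0,1,0,0,-0.18,4.4,-2.3,0,1,0,0,-0.3,8.8,-4.6,0,1,0,0,-0.42,13.2,-6.9,0,1,0,0,-0.54,17.6,-9.2,0,1,0,0,-0.66,22,-11.4,0,1,0,0,-0.78,26.3,-13.7,0,1,0,0,-0.9,30.7,-16,0,1])

```text
time: 1.4
tool_pos: [0.4408, -0.2268, 0.3032]
ee_rot: [-3.139, -0.001, 1.329]
wrist_force: [-0.2, 0.4, 0.4]
width: 0.0023
finger_force: 0.0
```

```bash
python3 - <<'E'
from h import *
print(robot.get_obs()['tool_pos'],robot.get_obs()['ee_rot'])
s=snap('top'); h=cv2.cvtColor(s['image'],cv2.COLOR_RGB2HSV)
m=((h[...,0]>18)&(h[...,0]<35)&(h[...,1]>140)&(h[...,2]>80)); m[:140]=0; m[:,290:]=0
v,u=np.where(m); P=pts(s,u,v,.013)[:,:2]; print(len(u))
vx,vy,x0,y0=cv2.fitLine(P.astype(np.float32),cv2.DIST_HUBER,0,.01,.01).ravel()
print('yaw',np.arctan2(vy*np.sign(vy),vx*np.sign(vy)))
E
```

```text
[ 0.44076742 -0.22676118  0.30319142] [-3.13863910e+00 -9.13220433e-04  1.32945267e+00]
524
yaw 1.4380435
```

Request:
move_arm(deltas=[0,0,-0.05,4,2,0,1,0,0,-0.1,8,4,0,1,0,0,-0.113,11,5.2,1,1,0,0,-0.113,13,6.1,3,1,0,0,-0.113,13.4,6.2,4,1,0,0,-0.113,13.4,6.2,4,1,0,0,-0.113,13.4,6.2,4,1])

```text
time: 2.15
tool_pos: [0.5324, -0.1149, 0.265]
ee_rot: [-3.14, 0.0, 1.436]
wrist_force: [0.7, -1.0, 1.6]
width: 0.0004
finger_force: 0.0
```

```bash
cat > look.py <<'E'
import sys
from h import *
s=snap('wrist'); cv2.imwrite(f'pics/{sys.argv[1]}.png',s['image'][...,::-1]); o=s['obs']
h=cv2.cvtColor(s['image'],cv2.COLOR_RGB2HSV)
m=(((h[...,0]<6)|(h[...,0]>174))&(h[...,1]>150)&(h[...,2]>60)).astype(np.uint8)
N,l,st,ce=cv2.connectedComponentsWithStats(m); i=1+np.argmax(st[1:,4])
v,u=np.where(l==i); P=pts(s,u,v); ok=abs(P[:,2]-np.median(P[:,2]))<.004
r=cv2.minAreaRect(P[ok,:2].astype(np.float32)*1000)
print(o['tool_pos'],o['ee_rot'],st[i],'med',np.median(P[ok],0),'rect',r)
yaw=1.438; d=np.array([np.cos(yaw),np.sin(yaw)]); e=np.array([d[1],-d[0]])
q=np.array(r[0])/1000-o['tool_pos'][:2]; print('btn - tcp: along',q@d,'across(slide x)',q@e)
E
python3 look.py w1
```

```text
[ 0.53239944 -0.11489187  0.26495385] [-3.14009118e+00  4.52151938e-04  1.43648019e+00] [243 165  27  22 563] med [ 0.53587901 -0.11150048  0.09235971] rect ((535.2946166992188, -111.7657699584961), (28.476299285888672, 34.11381149291992), 83.0973892211914)
btn - tcp: along 0.0034819134949929 across(slide x) 0.0024557684037187035
```

View pics/w1.png

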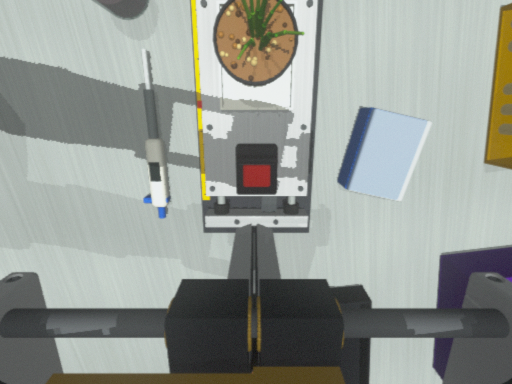

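The wrist view shows the red cap at (257,176), just below the thumb rest, and the pot at (256,38), well clear. The cap measures 28×34 mm and is 0.092 m high, as specified. I'll tilt the tool's top away from the plant and descend.

Request:
move_arm(deltas=[0,0.08,0,0.2,0.1,1,1,0,0.16,0,0.4,0.2,4,1,0,0.25,0,0.5,0.25,8,1,0,0.25,0,0.5,0.25,11,1,0,0.25,0,0.5,0.25,13,1,0,0.25,0,0.5,0.25,13,1,0,0.25,0,0.5,0.25,13,1])

```text
time: 2.9
tool_pos: [0.5366, -0.1104, 0.1369]
ee_rot: [3.14, -0.249, 1.437]
wrist_force: [-0.3, -0.1, -0.8]
width: 0.0005
finger_force: 0.0
```

```bash
python3 look.py w2; python3 -c "
from bench import robot;o=robot.get_obs();print(o['wrist_force'],o['joint_positions'])"
```

```text
[ 0.53662326 -0.11039296  0.13686789] [ 3.13971416 -0.24939621  1.4368666 ] [233 211  41  23 571] med [ 0.53669912 -0.10369487  0.09222449] rect ((536.2470703125, -107.11406707763672), (19.29018211364746, 35.119895935058594), 82.59283447265625)
btn - tcp: along 0.0032002113468729393 across(slide x) -0.0008070205638271355
[0.25199071 0.10778949 0.04990804] [-0.45856319  0.13712398  1.47198171  0.23687634  1.60880796 -0.3251177 ]
```

View pics/w2.png

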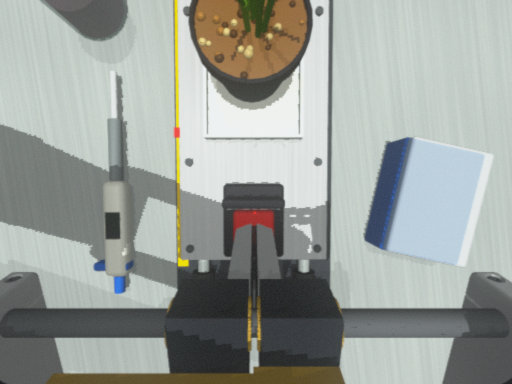

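The cap's front edge is 13 mm ahead of the TCP, so the TCP sits about 2 mm ahead of the cap's centre and is centred across it. Pressing now.

Request:
move_arm(deltas=[0,0,0,-0.37,0,1.45,1,0,0,0,-0.74,0,2.9,1,0,0,0,-0.94,0,3.7,1,0,0,0,-1.04,0,4.07,1,0,0,0,-1.14,0,4.46,1,0,0,0,-1.21,0,4.75,1,0,0,0,-1.24,0,4.84,1,0,0,0,-1.24,0,4.84,1])

```text
time: 3.75
tool_pos: [0.536, -0.109, 0.0866]
ee_rot: [-3.141, -0.251, 1.438]
wrist_force: [-4.2, 0.8, 7.3]
width: 0.0007
finger_force: 3.1
```

Request:
move_arm(deltas=[0,0,0,0.29,0,0.07,1,0,0,0,0.68,0,0.17,1,0,0,0,1.07,0,0.27,1,0,0,0,1.55,0,0.4,1,0,0,0,2.13,0,0.54,1,0,0,0,2.81,0,0.72,1,0,0,0,3.49,0,0.89,1,0,0,0,4.17,0,1.06,1])

```text
time: 4.55
tool_pos: [0.5418, -0.0673, 0.0869]
ee_rot: [3.142, -0.248, 1.438]
wrist_force: [-4.6, -0.8, 6.0]
width: 0.0003
finger_force: 3.1
```

Request:
move_arm(deltas=[0,0,0,0.68,0,0.17,1,0,0,0,1.36,0,0.35,1,0,0,0,2.04,0,0.52,1,0,0,0,2.72,0,0.69,1,0,0,0,3.4,0,0.87,1,0,0,0,4.07,0,1.04,1,0,0,0,4.75,0,1.21,1,0,0,0,5.43,0,1.38,1])

```text
time: 5.35
tool_pos: [0.5492, -0.0116, 0.0869]
ee_rot: [3.142, -0.248, 1.438]
wrist_force: [-4.0, -2.3, 6.0]
width: 0.0004
finger_force: 3.1
```

Request:
move_arm(deltas=[0,0,0,0.63,0,0.16,1,0,0,0,1.26,0,0.32,1,0,0,0,1.89,0,0.48,1,0,0,0,2.47,0,0.63,1,0,0,0,3.05,0,0.78,1,0,0,0,3.63,0,0.93,1,0,0,0,4.17,0,1.06,1,0,0,0,4.65,0,1.19,1])

```text
time: 6.15
tool_pos: [0.5556, 0.0362, 0.0869]
ee_rot: [3.141, -0.249, 1.438]
wrist_force: [-3.8, -1.7, 5.7]
width: 0.0004
finger_force: 3.1
```

Request:
move_arm(deltas=[0,0,0,0.42,0,0.11,1,0,0,0,0.82,0,0.21,1,0,0,0,1.2,0,0.31,1,0,0,0,1.56,0,0.4,1,0,0,0,1.9,0,0.48,1,0,0,0,2.22,0,0.57,1,0,0,0,2.52,0,0.64,1,0,0,0,2.8,0,0.71,1])

```text
time: 6.95
tool_pos: [0.5594, 0.0648, 0.087]
ee_rot: [3.141, -0.249, 1.439]
wrist_force: [-4.0, -2.5, 5.6]
width: 0.0004
finger_force: 3.0
```

Not at the stop yet; continuing slowly, watching the force.

Request:
move_arm(deltas=[0,0,0,0.28,0,0.07,1,0,0,0,0.56,0,0.14,1,0,0,0,0.84,0,0.21,1,0,0,0,1.12,0,0.28,1,0,0,0,1.36,0,0.35,1,0,0,0,1.6,0,0.41,1])

```text
time: 7.55
tool_pos: [0.5629, 0.0781, 0.0872]
ee_rot: [3.138, -0.243, 1.438]
wrist_force: [-3.5, -11.6, 8.6]
width: 0.0004
finger_force: 6.6
```

Request:
move_arm(deltas=[0,0,0,0.15,0,0.04,1,0,0,0,0.29,0,0.07,1,0,0,0,0.29,0,0.07,1,0,0,0,0.29,0,0.07,1])

```text
time: 7.95
tool_pos: [0.5629, 0.0782, 0.0873]
ee_rot: [3.138, -0.238, 1.437]
wrist_force: [-4.8, -14.3, 8.9]
width: 0.0007
finger_force: 8.4
```

```bash
python3 - <<'E'
from h import *
s=snap('side'); a=s['image'][...,::-1]; t=snap('top')['image'][...,::-1]
c=np.vstack([cv2.resize(a[140:340,60:340],(784,560),interpolation=cv2.INTER_CUBIC)]); cv2.imwrite('pics/s2.png',c)
cv2.imwrite('pics/t2.png',cv2.resize(t[130:250,50:310],(780,360),interpolation=cv2.INTER_CUBIC))
E
```

```text
(no output)
```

View pics/s2.png

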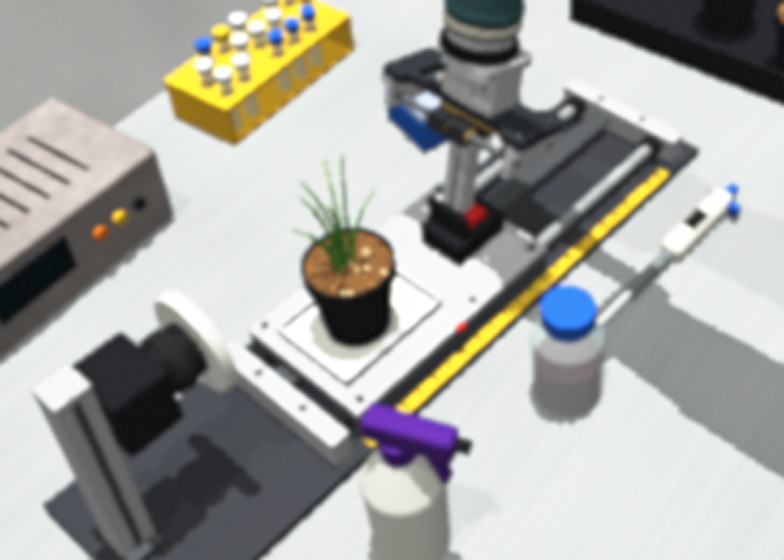

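View pics/t2.png

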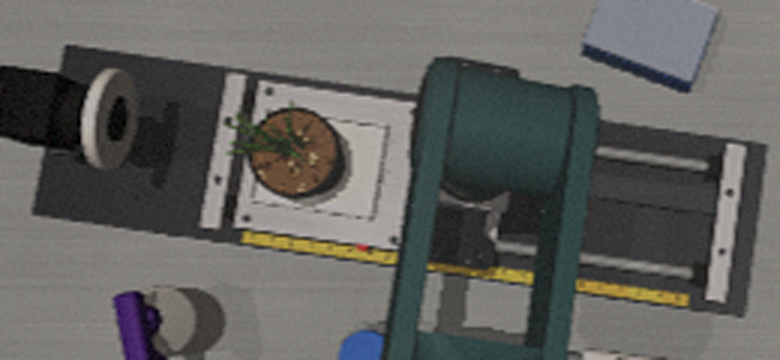

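The side view shows the finger on the button against the thumb rest, and the pot upright in its tray. The top view shows the carriage's front edge (about 245,150) at the end bracket. The push rose to 14 N with no further travel, so the carriage is at the stop. I'll lift so it locks, then back away.

Request:
move_arm(deltas=[0,0,0,0.05,0,-0.29,1,0,0,0,0.05,0,-0.6,1,0,0,0,0.1,0,-0.9,1,0,0,0,0.15,0,-1.2,1,0,0,0,0.15,0,-1.2,1,0,0,0,-0.28,0,-1.31,1,0,0,0,0.16,0,-3.06,1,0,0,0,0.9,0,-6,1])

```text
time: 8.85
tool_pos: [0.5598, 0.0785, 0.1438]
ee_rot: [-3.136, -0.25, 1.436]
wrist_force: [-0.2, -0.8, 0.2]
width: 0.0005
finger_force: 0.0
```

Request:
move_arm(deltas=[0,0,0,-0.3,0,-3,1,0,0,0,-0.6,0,-6,1,0,0,0,-0.6,0,-6,1,0,0,0,-0.6,0,-6,1,0,0,0,-0.6,0,-6,1])

```text
time: 9.35
tool_pos: [0.558, 0.0582, 0.2009]
ee_rot: [-3.139, -0.25, 1.437]
wrist_force: [-0.0, 0.3, -0.6]
width: 0.0004
finger_force: 0.0
```

```bash
python3 look.py w3; python3 -c "
from bench import robot;o=robot.get_obs();print(o['wrist_force'],o['time'])"
```

```text
[0.55796817 0.05824907 0.20091988] [-3.13875099 -0.25019756  1.43748488] [239 194  32  26 801] med [0.55983167 0.06915019 0.09228711] rect ((559.7329711914062, 69.13102722167969), (27.81229591369629, 34.3045654296875), 82.31513977050781)
btn - tcp: along 0.01101982069661087 across(slide x) 0.0003084234091209819
[ 0.90892625  0.21896319 -0.55810286] 9.4
```

View pics/w3.png

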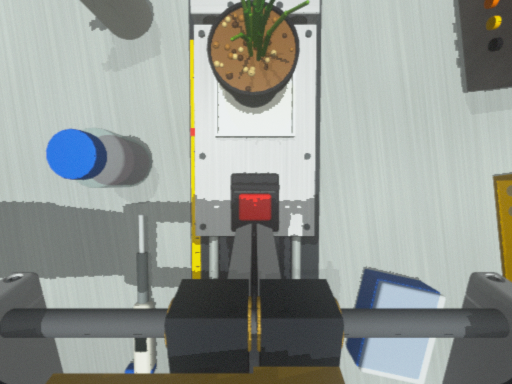

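The button is up (0.0923 m) and the carriage moved 182 mm to the stop. The pot stands in its tray and nothing is being touched.

```bash
python3 -c "
from bench import robot;print(robot.close_job())"
```

```text
the job is handed in; nothing more can be done
None
```

I handed the job in after about 9.4 s of robot time: the carriage moved about 182 mm to the camera-side stop, the lock button is back up, the pot is upright in its tray, and the arm is clear; no verdict came back.

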